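# Recharge the packet magazine and set its lever to feed

## Task

Recharge the packet magazine: throw its lever to the load notch (three dots), which draws back the shutter, and drop both small packets in through the open mouth. Then throw the lever back into the feed notch, the middle one with two dots, so that it stays there with the shutter closed. Leave the larger carton and everything else where it is.

Things in the scene. Friction and masses are not known exactly. Their poses are not given: they have to be found in the camera images.
- magazine: Grey metal packet magazine fixed on the table, 205 mm (x) by 116 mm (y; 138 over the foot flanges), 86 mm high. Origin at the centre of its underside, z up, -x its front (roughly towards the robot), +y its left. Front half: open-topped hopper with a sliding aluminium shutter under its rim. Rear half: hood with the lever and a steel quadrant with three dark notches.
- mouth (a point): Centre of the hopper's mouth at rim height (magazine x = -50, y = 0, z = 86 mm), axes as the magazine's. Mouth 70 mm (x) by 100 mm (y), inner floor at z = 8 mm; the shutter plate lies at z = 73 to 77 mm when shut.
- lever_pivot (a point): The lever's vertical pivot on the hood (magazine x = 75, y = 0, z = 104 mm), axes as the magazine's. Around it, towards the front, the quadrant: park notch (one dot) at the magazine's right (-y), feed (two dots) next, between the others, load (three dots) at its left (+y). Shutter shut from park to feed, opening from feed to load; it is geared to the lever.
- lever (a joint): Lever angle, rad: 0 park, 0.35 feed, 1.25 load (shutter fully drawn back); arm points along magazine -x at 0.625; travel -0.03 to 1.28; grows clockwise seen from above. When let go within about 0.1 of a notch, a spring detent pulls it in and holds it; leaving a notch takes 6 to 8 N at the knob. Starts in park or in feed.
- lever_knob (a point): Point to grasp on the lever's upright black knob, a cylinder of 22 mm diameter on the end of the lever arm, 75 mm from the pivot. The knob's top is 14 mm above this point; the flat arm's top is 28 mm below it. The point moves with the lever; its height is 128 mm.
- packet_1: Small packet, a flat carton 32 mm (x) by 60 mm (y) by 14 mm high, 40 g, lying on the table in the strip in front of the light box. Origin at the centre of its underside.
- packet_2: The second small packet, same as packet_1.
- carton: Larger, paler carton 55 mm (x) by 100 mm (y) by 38 mm high, lying in the same strip; not part of the job, leave it. Origin at the centre of its underside.
- magnifier: Small black stand magnifier, 36 mm diameter, 42 mm high, standing among the packets; leave it. Origin at the centre of its underside.
- block: Pine block 45 x 130 x 30 mm lying behind the magazine, beside the light box; leave it. Origin under its centre.
- tape_roll: Small roll of black tape, 58 mm diameter, 19 mm high, lying behind the magazine; leave it. Origin under its centre.

How it is judged (in metres and radians):
On the way, in this order (a step that is already met when the one before it is completed fails the run):
1. the lever is in the load notch (value of joint lever above 1.15 rad), for 0.2 s.
2. one small packet lies in the hopper, with the lever at load (value of joint lever above 1.15 rad and ((x of packet_1 in the frame of magazine between -0.087 and -0.013 m and y of packet_1 in the frame of magazine between -0.052 and 0.052 m and z of packet_1 in the frame of magazine below 0.068 m) or (x of packet_2 in the frame of magazine between -0.087 and -0.013 m and y of packet_2 in the frame of magazine between -0.052 and 0.052 m and z of packet_2 in the frame of magazine below 0.068 m))), for 0.2 s.
3. both small packets lie in the hopper, with the lever at load (value of joint lever above 1.15 rad and x of packet_1 in the frame of magazine between -0.087 and -0.013 m and y of packet_1 in the frame of magazine between -0.052 and 0.052 m and z of each of packet_1, packet_2 in the frame of magazine below 0.068 m and x of packet_2 in the frame of magazine between -0.087 and -0.013 m and y of packet_2 in the frame of magazine between -0.052 and 0.052 m), for 0.2 s.
4. the lever is in the feed notch (value of joint lever between 0.27 and 0.43 rad), for 0.2 s.
At the end, for the whole second after the job is handed in: The lever rests in the feed notch (0.35 rad, within 0.08) and both small packets lie at rest inside the hopper, below the shutter (all of step 4 and velocity of joint lever between -0.05 and 0.05 rad/s and x of packet_1 in the frame of magazine between -0.087 and -0.013 m and y of packet_1 in the frame of magazine between -0.052 and 0.052 m and z of each of packet_1, packet_2 in the frame of magazine below 0.068 m and x of packet_2 in the frame of magazine between -0.087 and -0.013 m and y of packet_2 in the frame of magazine between -0.052 and 0.052 m and linear speed of each of packet_1, packet_2 below 0.02 m/s); the robot touches nothing.
It fails at once if the large carton is moved by more than 30 mm (distance of carton from where it was at the start of the episode above 0.03 m).
It fails at once if the stand magnifier is moved by more than 30 mm (distance of magnifier from where it was at the start of the episode above 0.03 m).
It fails at once if the wood block is moved by more than 30 mm (distance of block from where it was at the start of the episode above 0.03 m).
It fails at once if the tape roll is moved by more than 30 mm (distance of tape_roll from where it was at the start of the episode above 0.03 m).
It also fails if it takes over 72 s, if anything falls off the work surface, if the arm or the gripper's body presses on something with over 40 N, if the wrist force passes 120 N, or if a joint passes its speed limit or range.

## Robot

A 6-joint arm with a two-finger parallel gripper is mounted at the origin on a cart in front of the work surface, level with it; the furniture and walls round the work are solid. World frame = base frame: x ahead of the robot, y to its left, z up, the work surface at z = 0. Lengths are in mm, angles in rad, forces in N, time in s.
With the tool pointing down it reaches from about 350 to 725 mm from the base axis. Payload 6 kg.
Tool frame: the origin (TCP) lies between the finger pads; the fingertips stand 22 mm ahead of it and the grasp point (between the pads) lies 3 mm ahead of it; z points along the fingers, y is the line along which they close (so a half turn about z gives the same grasp; the last joint's range is limited). The gripper opens to 85 mm and grips with 20 to 120 N. Pads are 22 mm wide; open, the fingers measure 114 mm over their backs; the gripper's body (76 mm by 85 mm) begins 54 mm behind the grasp point. The pads swing forward as they close: fully open they stand 13 mm farther back than shut.
Start: joints at [-0.894, 0.04, 0.085, 0, -1.615, -0.334], TCP at [201.685, -565.066, 253.261] pointing down, gripper open.
Joint ranges: [-2.56, 2.56], [-1.29, 2.01], [-1.08, 1.49], [-3.29, 1.98], [-2.81, -0.18], [-2.99, 2.99]. Speed limits (rad/s): [2.57, 2.57, 3.01, 3.14, 3.14, 3.14].

## Interface

Orientations are given as a unit quaternion [x, y, z, w].
In Python, from rig import bot gives the robot as it stands. Calls block until the motion is done:
- bot.move_ptp(position, orientation): joint-space move of the TCP to a pose.
- bot.move_straight(position, speed=150, orientation=None): straight line of the TCP; orientation=None keeps the orientation; speed is the mean speed in mm/s.
- bot.move_joints(angles): joint-space move.
- bot.ungrasp() and bot.clamp(): open the fingers fully, or close them until they stop; the grip force is fixed at half the most.
- bot.hold(seconds).
- bot.solve_ik(position, orientation): joint angles nearest the present ones, or None.
- bot.read_state(): the state.
- bot.capture(name): name is "scene" or "side" or "wrist"; returns a dict with "color" (384x512x3 uint8, red, green, blue), "K" (3x3 intrinsics, pixels), "T" (4x4, takes a point from camera to world coordinates). Camera axes: x right, y up, looking along -z (the intrinsics and any distortion apply to the point x, -y, -z); pixel columns grow to the right and rows downward; lengths in mm; the calibration is good to about 2 mm. A picture is of the moment at which its call begins. There is no depth.
A pose or a line that the arm cannot do raises bot.MotionError and nothing moves.
- bot.hand_in(): hands the job in; it is judged then, once.
Trained networks look in the newest picture that a camera, given by its name, has taken for a name from the list of things; names that differ only in an ending like _2 or _b are one class to them, and where a whole thing is asked for, a point or a joint stands for the part that bears it (a point fixed in the world has none). Each returns a list of dicts, best first, with "score" (0 to 1); they miss things now and then, are a little off and sometimes report something else, mostly with a low value. They report only what shows in the picture. A call takes as long as a camera call.
- bot.find_in(camera, target): "position" ([x, y, z] in mm, in world coordinates, good to about 4 mm: the middle of the surface that is visible of it).
The state is a dict: "time_s": time; "joints": joint angles; "joint_velocities": joint speeds; "tau": joint torques, N m; "eef_pos": TCP position; "tool_rot": TCP orientation; "contact_force": force on the tool from outside, world axes, zero at the start; "torque": the same for the moment, N m; "finger_gap": opening from 0.0 (shut) to 1.0 (fully open); "grip_force": force on a finger pad.
Only numpy, scipy, OpenCV 4.12 (cv2) and the standard library are available. Lean on these libraries where they do the work, as an engineer would, in place of code of your own. Each camera call takes 0.05 s, during which the arm holds its last target. There are 200 camera calls.

## Working session

There is one attempt and no reset: what is moved stays moved. The work goes in short steps, each a Python script; the robot and the scene stay as the last script left them, time stands still between calls to the robot, and variables do not carry over. Pictures are saved under pics/ and viewed, at most 10 in all, crops included, and the job is handed in when it is done.

```bash
mkdir -p pics
python3 - <<'E'
from rig import bot
import cv2,numpy as np
for c in ["scene","side"]:
    d=bot.capture(c); cv2.imwrite(f"pics/{c}0.png",d["color"][:,:,::-1])
    np.savez(f"{c}.npz",K=d["K"],T=d["T"]); print(c,d["K"].tolist(),d["T"].round(3).tolist(), [k for k in d])
    for n in ["magazine","lever_knob","lever_pivot","mouth","packet_1","carton","magnifier","block","tape_roll"]:
        print(n,[(np.round(r["position"]).tolist(),round(r["score"],2)) for r in bot.find_in(c,n)][:4])
print(bot.read_state())
a=cv2.hconcat([cv2.imread("pics/scene0.png"),cv2.imread("pics/side0.png")])
E
```

```text
scene [[439.9056716809749, 0.0, 257.6767770418195], [0.0, 439.9056716809749, 185.54786935177268], [0.0, 0.0, 1.0]] [[-0.874, 0.216, -0.435, -24.188], [-0.486, -0.417, 0.769, 1085.485], [-0.015, 0.883, 0.469, 794.199], [0.0, 0.0, 0.0, 1.0]] ['color', 'K', 'T']
magazine [([540.0, 358.0, 78.0], 0.8)]
lever_knob [([596.0, 312.0, 105.0], 0.76), ([702.0, 374.0, 19.0], 0.26)]
lever_pivot [([537.0, 354.0, 78.0], 0.93)]
mouth [([501.0, -288.0, 26.0], 0.69), ([537.0, 361.0, 76.0], 0.65)]
packet_1 [([449.0, 6.0, 12.0], 0.72)]
carton [([456.0, -142.0, 34.0], 0.56), ([599.0, 310.0, 106.0], 0.26)]
magnifier [([537.0, 357.0, 81.0], 0.42)]
block [([746.0, 293.0, 26.0], 0.92)]
tape_roll [([706.0, 372.0, 15.0], 0.68), ([749.0, 291.0, 28.0], 0.47)]
side [[481.7470139779741, 0.0, 253.83395498721057], [0.0, 481.7470139779741, 182.16737995637646], [0.0, 0.0, 1.0]] [[0.977, 0.089, -0.194, 324.177], [-0.213, 0.44, -0.872, -1360.259], [0.008, 0.893, 0.449, 791.036], [0.0, 0.0, 0.0, 1.0]] ['color', 'K', 'T']
magazine [([520.0, 277.0, 76.0], 0.84)]
lever_knob [([588.0, 282.0, 107.0], 0.5)]
lever_pivot [([525.0
[... 276 characters left out ...]
.0, 'joints': array([-8.94276227e-01,  4.01737232e-02,  8.47827447e-02, -1.17562432e-05,
       -1.61549283e+00, -3.33680130e-01]), 'joint_velocities': array([-0.00041994, -0.00087123, -0.00124897,  0.00073127, -0.00131824,
        0.00065386]), 'tau': array([ 1.38223683e-05, -3.67940140e+01,  3.47449708e+01,  6.93314552e+00,
       -9.38955745e-04, -1.68927272e-06]), 'eef_pos': array([ 201.69771051, -565.05450257,  253.26428921]), 'tool_rot': array([-1.70581952e-01,  9.85343491e-01,  4.11206740e-05, -1.60272096e-05]), 'contact_force': array([-0.41023998, -0.58397575, -0.22223113]), 'torque': array([-0.00554748,  0.01973168,  0.014551  ]), 'grip_force': 0.0, 'finger_gap': 1.0019938031661817}
```

View pics/scene0.png

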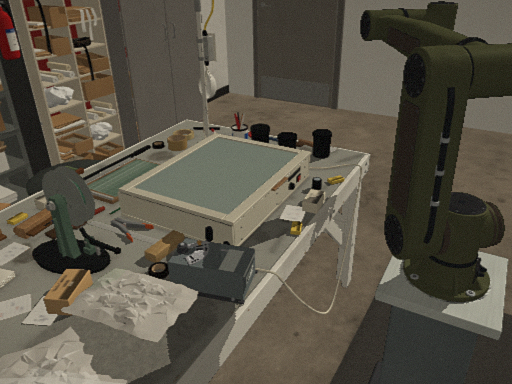

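View pics/side0.png

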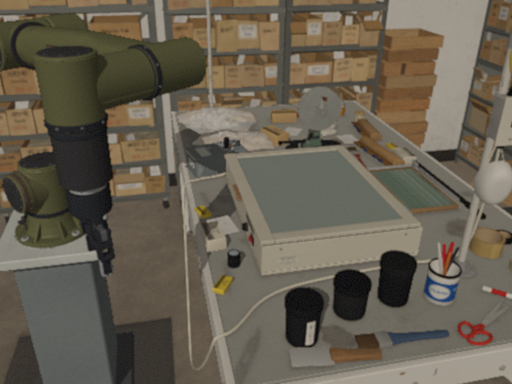

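Scene: magazine at about px (215,270), packets (yellow) at (298,229) and (335,181), carton (315,197), magnifier (317,183). Side: packets at (203,212) and (223,284). Now wrist views from above.

```bash
cat > h.py <<'E'
from rig import bot
import cv2,numpy as np
from scipy.spatial.transform import Rotation as R
def q(yaw): # tool down; closing axis (tool y) along world direction yaw-90deg; tool x along yaw
    return [float(np.cos(yaw/2)),float(np.sin(yaw/2)),0.,0.]
def snap(name,cam="wrist"):
    d=bot.capture(cam); cv2.imwrite(f"pics/{name}.png",d["color"][:,:,::-1]); np.savez(f"{name}.npz",K=d["K"],T=d["T"],im=d["color"]); return d
def pix2w(d,uv,z):
    K,T=d["K"],d["T"]; r=np.linalg.inv(K)@np.array([uv[0],uv[1],1.]); v=T[:3,:3]@np.array([r[0],-r[1],-r[2]])
    o=T[:3,3]; return o+v*(z-o[2])/v[2]
def w2pix(d,p):
    c=np.linalg.inv(d["T"])@np.append(p,1.); v=d["K"]@np.array([c[0],-c[1],-c[2]]); return v[:2]/v[2]
def find(cam,names):
    for n in names: print(n,[(np.round(r["position"]).tolist(),round(r["score"],2)) for r in bot.find_in(cam,n)][:4])
E
python3 - <<'E'
from h import *
P=["packet_1","carton","magnifier"]
for i,(p,yaw) in enumerate([((430,-300,330),-.6),((430,-30,330),0),((480,300,330),.5)]):
    j=bot.solve_ik(p,q(yaw)); print(j)
    if j is None: continue
    bot.move_ptp(p,q(yaw)); d=snap(f"w{i}"); print(d["T"].round(2).tolist(),bot.read_state()["time_s"])
    find("wrist",P if i<2 else ["magazine","lever_knob","lever_pivot","mouth","packet_1"])
print(d["K"])
ims=[cv2.resize(cv2.imread(f"pics/w{i}.png"),(400,300)) for i in range(2)]
cv2.imwrite("pics/w01.png",cv2.hconcat(ims))
E
```

```text
[-0.22500514 -0.13859797  0.05269122  0.         -1.76208552  1.19580146]
[[-0.57, 0.8, 0.22, 484.69], [-0.82, -0.55, -0.15, -338.01], [0.0, -0.26, 0.97, 450.74], [0.0, 0.0, 0.0, 1.0]] 2.4167
packet_1 [([456.0, -10.0, 19.0], 0.7), ([457.0, -382.0, 10.0], 0.61)]
carton [([466.0, -183.0, 41.0], 0.55)]
magnifier [([505.0, -300.0, 43.0], 0.77)]
[ 0.40369332 -0.3897979  -0.14993061  0.         -1.81066362  1.167103  ]
[[-0.0, 0.97, 0.26, 496.56], [-1.0, -0.0, 0.0, -30.98], [0.0, -0.26, 0.97, 451.03], [0.0, 0.0, 0.0, 1.0]] 3.6667
packet_1 [([456.0, -8.0, 17.0], 0.91), ([460.0, -380.0, 15.0], 0.68)]
carton [([470.0, -172.0, 39.0], 0.85)]
magnifier [([504.0, -290.0, 39.0], 0.69), ([526.0, 263.0, 47.0], 0.68)]
[ 0.91312897 -0.02802286  0.15647695  0.         -1.75529614  1.15766736]
[[0.48, 0.85, 0.23, 538.65], [-0.88, 0.46, 0.12, 330.13], [-0.0, -0.26, 0.97, 451.64], [0.0, 0.0, 0.0, 1.0]] 5.1333
magazine [([562.0, 328.0, 87.0], 0.57)]
lever_knob [([612.0, 320.0, 104.0], 0.87)]
lever_pivot [([559.0, 324.0, 85.0], 0.63)]
mouth [([556.0, 324.0, 85.0], 0.6)]
packet_1 [([454.0, -5.0, 18.0], 0.55)]
[[288.14326143   0.         256.29109993]
 [  0.         288.14326143 189.75046311]
 [  0.           0.           1.        ]]
```

View pics/w01.png

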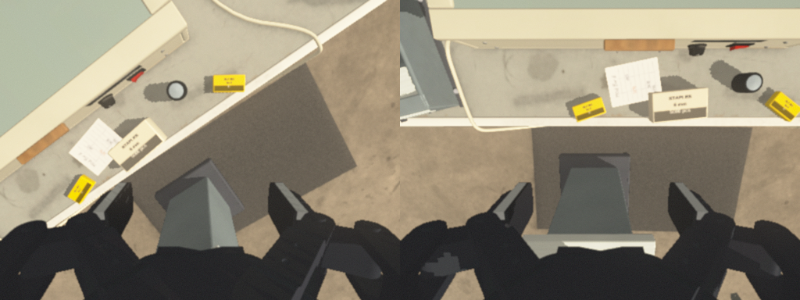

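View pics/w2.png

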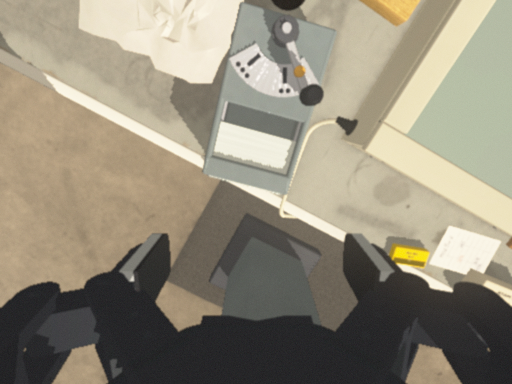

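Wrist views: packet_1 near px (588,108) in the right half, packet_2 (229,84) in the left half, carton between them, magnifier (176,90). Magazine (w2): knob (311,95), pivot (286,28), hopper front corners about (205,172)/(283,193); the lever seems to be in park.

Run:
```python
from h import *
L=lambda n:dict(np.load(f"{n}.npz"))
d=L("w2")
for n,uv,z in [("knob",(311,94),142),("pivot",(286,27),112),("fl",(205,172),86),("fr",(283,193),86),("rl",(242,4),86),("rr",(334,28),86)]:
    print(n,pix2w(d,uv,z).round(1))
for n in ["w0","w1","w2"]:
    d=L(n); h=cv2.cvtColor(d["im"],cv2.COLOR_RGB2HSV); m=cv2.inRange(h,(22,150,100),(34,255,255))
    m=cv2.morphologyEx(m,cv2.MORPH_CLOSE,np.ones((5,5)))
    for c in cv2.findContours(m,0,2)[0]:
        if cv2.contourArea(c)<80: continue
        w=np.array([pix2w(d,p[0],14)[:2] for p in c],np.float32); r=cv2.minAreaRect(w)
        print(n,c[:,0].mean(0).round(),np.round(r[0],1),np.round(r[1],1),round(r[2],1))
d=L("w2")["im"][:,:,::-1]; cv2.imwrite("pics/w2c.png",cv2.resize(d[0:215,170:400],None,fx=3,fy=2.75,interpolation=cv2.INTER_CUBIC))
```

```text
knob [581.1 289.6 142. ]
pivot [630.1 344.2 112. ]
fl [441.2 352.6  86. ]
fr [465.1 249.9  86. ]
rl [633.6 400.1  86. ]
rr [662.5 296.6  86. ]
w0 [103. 242.] [455.8 -12.9] [32.6 65.6] 18.3
w0 [300. 108.] [ 460.4 -386.2] [58.6 29.4] 55.6
w1 [240. 140.] [455.8  -8.5] [30.9 59. ] 18.3
w1 [490. 136.] [ 461.  -382.1] [67.8 34.6] 58.0
w2 [410. 255.] [456.6  -4.4] [34.2 64.5] 18.9
```

View pics/w2c.png

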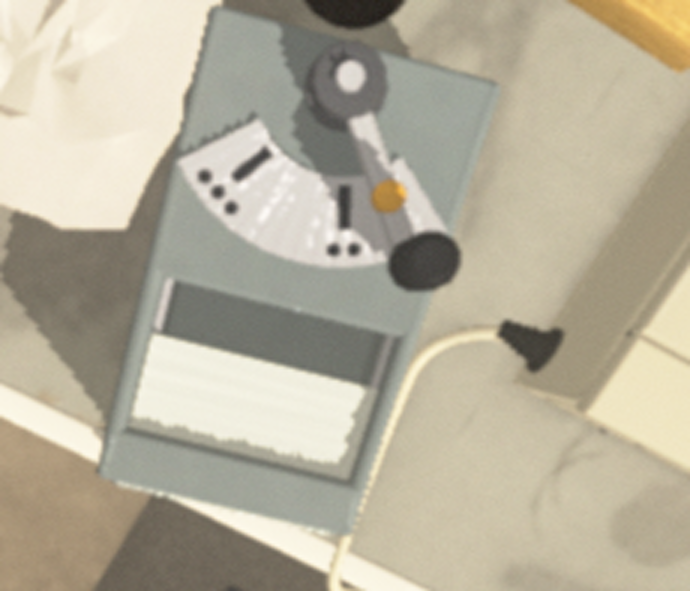

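Run:
```python
from h import *
from scipy.optimize import least_squares
d=dict(np.load("w2.npz"))
c=lambda x,y:np.array([170+x/3,y/2.75])
obs=[((-15,50,86),c(172,280)),((-15,-50,86),c(403,335)),((-85,50,86),c(122,432)),((-85,-50,86),c(352,482)),((75,0,115),c(350,77))]
kn=c(425,260)
def W(p,m): return np.append(m[:2]+R.from_euler('z',p[2]).as_matrix()[:2,:2]@np.array(m[2:4]) if 0 else p[:2]+R.from_euler('z',p[2]).as_matrix()[:2,:2]@np.array(m[:2]),m[2])
def km(t,r=75): a=t-.625; return (75-r*np.cos(a), r*np.sin(a))
def f(p):
    r=[w2pix(d,W(p,m))-o for m,o in obs]+[w2pix(d,W(p,(*km(p[3]),142)))-kn]
    return np.concatenate(r)
s=least_squares(f,[551,325,.23,0]); print(s.x.round(3),s.fun.reshape(-1,2).round(1))
for t in (s.x[3],.35,1.25): print(W(s.x,(*km(t),128)).round(1))
print(W(s.x,(-50,0,86)), W(s.x,(75,0,104)))
np.save("mag.npy",s.x)
```

```text
[5.57981e+02 3.24987e+02 2.47000e-01 3.90000e-02] [[-2.7 -0.4]
 [-0.8  0.7]
 [ 1.8 -0.1]
 [ 0.5  0.9]
 [ 0.6 -1.9]
 [ 0.4  1.1]]
[580.2 287.8 128. ]
[565.7 305.9 128. ]
[561. 371. 128.]
[509.49661681 312.77034407  86.        ] [630.70804671 343.31194294 104.        ]
```

```bash
cat >> h.py <<'E'
M=np.load("mag.npy")
def W(m): return np.append(M[:2]+R.from_euler('z',M[2]).as_matrix()[:2,:2]@np.array(m[:2]),m[2])
def knob(t,z=131): a=t-.625; return W((75-75*np.cos(a),75*np.sin(a),z))
def kq(t): return q(M[2]-(t-.625))
def kt(p): # lever angle from knob xy
    v=R.from_euler('z',-M[2]).as_matrix()[:2,:2]@(np.array(p[:2])-M[:2])-[75,0]; return .625+np.arctan2(v[1],-v[0]), np.hypot(*v)
def swing(t0,t1,n=8):
    for t in np.linspace(t0,t1,n+1)[1:]: bot.move_straight(knob(t),speed=100,orientation=kq(t))
def st():
    s=bot.read_state(); print(round(s["time_s"],2),s["eef_pos"].round(1),"gap",round(s["finger_gap"],3),"F",s["contact_force"].round(1),"grip",round(s["grip_force"],1),"t,r",np.round(kt(s["eef_pos"]),3))
E
python3 - <<'E'
from h import *
t0=M[3]
for t in (t0,.35,1.25): print(bot.solve_ik(knob(t),kq(t)))
bot.move_ptp(knob(t0,190),kq(t0)); bot.move_straight(knob(t0)); st()
bot.clamp(); st()
swing(t0,1.26); st()
bot.ungrasp(); st()
bot.move_straight(knob(1.26,230)); st()
bot.move_ptp((470,270,330),q(.4)); d=snap("w3")
cv2.imwrite("pics/w3c.png",cv2.resize(d["color"][0:250,100:400,::-1],None,fx=2,fy=2))
st()
E
```

```text
[ 0.76875753  0.18451729  0.01833512  0.         -1.40461415  1.63442435]
[ 0.80626473  0.17264419  0.00491087  0.         -1.40306301  1.28636317]
[ 0.8807695   0.24897074  0.09297117  0.         -1.41479675  0.3118584 ]
6.65 [580.6 288.4 133.1] gap 1.0 F [0.3 0.2 0.1] grip 0.0 t,r [4.1000e-02 7.4383e+01]
7.26 [581.  287.1 131.7] gap 0.23 F [ 3.  -4.   4.6] grip 59.9 t,r [2.6000e-02 7.5003e+01]
9.66 [560.7 372.7 131.7] gap 0.231 F [-5.5  1.   6.6] grip 60.5 t,r [ 1.27  75.914]
10.31 [561.3 371.7 130.9] gap 0.997 F [ 0.3  0.1 -0.4] grip 0.0 t,r [ 1.26  74.981]
11.12 [560.9 371.6 228.6] gap 0.998 F [-0.2 -0.4 -0.6] grip 0.0 t,r [ 1.257 75.335]
11.93 [470.  270.5 327.8] gap 0.998 F [ 0.2  0.9 -0.7] grip 0.0 t,r [  0.446 176.433]
```

View pics/w3c.png

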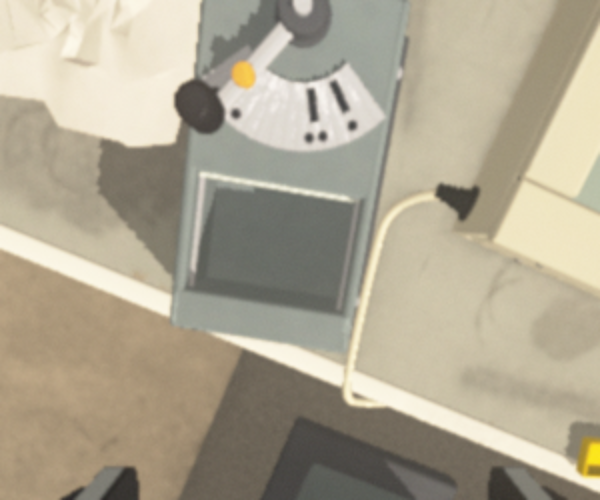

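Lever is in load (knob crop (200,105)), and the mouth is open and empty. Now packet 1.

```bash
cat >> h.py <<'E'
D=np.pi/180
def pick(x,y,yaw):
    bot.move_ptp((x,y,130),q(yaw)); bot.move_straight((x,y,24.5),speed=120); bot.clamp(); st()
    bot.move_straight((x,y,220),speed=250); st()
def drop():
    y=np.pi/2+M[2]; p=W((-53,0,220)); bot.move_ptp(p,q(y)); p[2]=118; bot.move_straight(p,speed=120); st()
    bot.hold(.2); bot.ungrasp(); st(); p[2]=220; bot.move_straight(p,speed=250)
E
python3 - <<'E'
from h import *
pick(456,-8,108.3*D); drop(); bot.move_ptp((470,270,330),q(.4)); d=snap("w4")
find("wrist",["packet_1"]); st()
cv2.imwrite("pics/w4c.png",cv2.resize(d["color"][0:250,100:400,::-1],None,fx=1.5,fy=1.5))
E
```

```text
Traceback (most recent call last):
  File "h.py", line 27, in pick
    bot.move_ptp((x,y,130),q(yaw)); bot.move_straight((x,y,24.5),speed=120); bot.clamp(); st()
    ~~~~~~~~~~~~^^^^^^^^^^^^^^^^^^
host.MotionError: the arm cannot take that pose within its joint ranges
```

Run:
```python
from h import *
for z in (24.5,130,220):
  for yaw in (108.3,-71.7): print("p1",z,yaw,bot.solve_ik((456,-8,z),q(yaw*D)))
  for yaw in (56.5,-123.5): print("p2",z,yaw,bot.solve_ik((460,-386,z),q(yaw*D)))
for z in (118,220):
  for yaw in (104.15,-75.85): print("m",z,yaw,bot.solve_ik(W((-53,0,z)),q(yaw*D)))
```

```text
p1 24.5 108.3 None
p1 24.5 -71.7 [ 0.42789768 -0.26824903 -0.6204205   0.         -1.21862486 -0.10850243]
p2 24.5 56.5 [-0.36477989  0.13523828 -0.23759132  0.         -1.19796672  2.92168724]
p2 24.5 -123.5 [-0.36477989  0.13523828 -0.23759132  0.         -1.19796672 -0.21990541]
p1 130 108.3 None
p1 130 -71.7 [ 0.42789768 -0.34333198 -0.48098269  0.         -1.43314561 -0.10850243]
p2 130 56.5 [-0.36477989  0.06219501 -0.11690163  0.         -1.39169969  2.92168724]
p2 130 -123.5 [-0.36477989  0.06219501 -0.11690163  0.         -1.39169969 -0.21990541]
p1 220 108.3 None
p1 220 -71.7 [ 0.42789768 -0.3565858  -0.32728152  0.         -1.60010061 -0.10850243]
p2 220 56.5 [-0.36477989  0.0402819   0.02454748  0.         -1.55506191  2.92168724]
p2 220 -123.5 [-0.36477989  0.0402819   0.02454748  0.         -1.55506191 -0.21990541]
m 118 104.15 [ 0.88865563  0.05344715 -0.14818649  0.         -1.36916268  2.49990111]
m 118 -75.85 [ 0.88865563  0.05344715 -0.14818649  0.         -1.36916268 -0.64169154]
m 220 104.15 [ 0.88865563  0.02566847  0.00958459  0.         -1.55471245  2.49990111]
m 220 -75.85 [ 0.88865563  0.02566847  0.00958459  0.         -1.55471245 -0.64169154]
```

```bash
sed -i 's|y=np.pi/2+M\[2\]|y=-np.pi/2+M[2]|' h.py
python3 - <<'E'
from h import *
pick(456,-8,-71.7*D); drop(); bot.move_ptp((470,270,330),q(.4)); d=snap("w4")
find("wrist",["packet_1"]); st()
cv2.imwrite("pics/w4c.png",cv2.resize(d["color"][0:250,100:400,::-1],None,fx=1.5,fy=1.5))
E
```

```text
14.8 [456.4  -7.9  25. ] gap 0.351 F [-1.   0.9  3.2] grip 60.5 t,r [-2.38000e-01  3.92105e+02]
15.73 [455.3  -7.9 217.9] gap 0.351 F [-0.4  0.7 -0.7] grip 60.0 t,r [-2.36000e-01  3.92589e+02]
17.97 [507.1 312.3 119.1] gap 0.35 F [-0.   0.5 -0.2] grip 60.0 t,r [  0.626 127.474]
18.75 [506.6 312.  118. ] gap 1.001 F [ 0.6 -0.8 -0.2] grip 0.0 t,r [  0.625 128.002]
packet_1 [([506.0, 314.0, 29.0], 0.64)]
20.93 [470.  270.  329.3] gap 0.999 F [-0.   0.2 -0. ] grip 0.0 t,r [  0.444 176.665]
```

View pics/w4c.png

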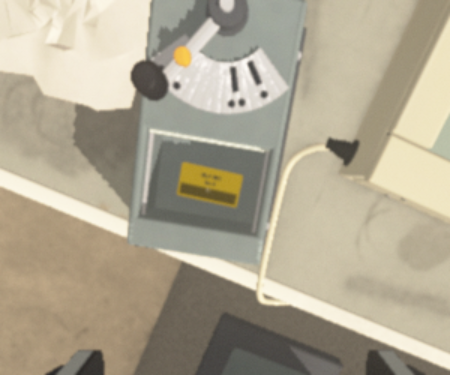

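Packet 1 lies flat in the hopper (crop (210,184)). Now packet 2, with a quick re-measurement from a closer pose.

Run:
```python
from h import *
bot.move_ptp((440,-386,250),q(-123.5*D)); d=snap("w5")
h=cv2.cvtColor(d["color"],cv2.COLOR_RGB2HSV); m=cv2.inRange(h,(22,150,100),(34,255,255))
m=cv2.morphologyEx(m,cv2.MORPH_CLOSE,np.ones((7,7)))
for c in cv2.findContours(m,0,2)[0]:
    if cv2.contourArea(c)<150: continue
    w=np.array([pix2w(d,p[0],14)[:2] for p in c],np.float32); print(c[:,0].mean(0),cv2.minAreaRect(w))
find("wrist",["packet_2"]); st()
```

```text
[244.5        167.57142857] ((459.60784912109375, -386.8162841796875), (59.317901611328125, 31.481008529663086), 56.624481201171875)
packet_2 [([456.0, -387.0, 15.0], 0.64)]
23.38 [ 440.5 -385.4  250.1] gap 1.001 F [ 0.9 -0.   0.5] grip 0.0 t,r [-4.44000e-01  7.53129e+02]
```

Run:
```python
from h import *
pick(459.5,-387,-123.4*D); drop(); bot.move_ptp((470,270,330),q(.4)); d=snap("w6")
find("wrist",["packet_2"]); st()
cv2.imwrite("pics/w6c.png",cv2.resize(d["color"][0:250,100:400,::-1],None,fx=1.5,fy=1.5))
```

```text
25.51 [ 459.8 -387.2   25.1] gap 0.351 F [-0.3 -0.8  2.8] grip 60.8 t,r [-4.69000e-01  7.50228e+02]
26.44 [ 459.  -386.4  217.7] gap 0.353 F [-1.  -0.4 -1.4] grip 60.5 t,r [-4.68000e-01  7.49686e+02]
29.93 [507.1 312.3 119.2] gap 0.352 F [ 0.8 -0.6  0.3] grip 60.5 t,r [  0.626 127.469]
30.71 [506.6 312.  118. ] gap 1.003 F [ 0.2 -0.1 -0.3] grip 0.0 t,r [  0.625 127.988]
packet_2 [([505.0, 319.0, 34.0], 0.79), ([509.0, 287.0, 28.0], 0.4), ([594.0, 360.0, 100.0], 0.4)]
32.88 [470.  270.  329.4] gap 1.002 F [ 0.4  0.5 -0.4] grip 0.0 t,r [  0.444 176.658]
```

View pics/w6c.png

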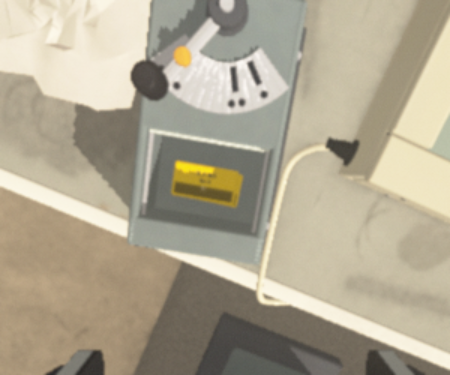

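Both packets are in (crop (208,185)). Returning the lever to feed.

Run:
```python
from h import *
bot.move_ptp(knob(1.25,200),kq(1.25)); bot.move_straight(knob(1.25)); bot.clamp(); st()
swing(1.25,.36); bot.hold(.2); st()
bot.ungrasp(); bot.hold(.3); st()
bot.move_straight(knob(.36,230)); bot.move_ptp((470,270,330),q(.4)); d=snap("w7"); st()
cv2.imwrite("pics/w7c.png",cv2.resize(d["color"][0:250,100:400,::-1],None,fx=2,fy=2))
```

```text
34.88 [561.4 372.1 131.7] gap 0.232 F [1.7 6.1 0.5] grip 59.3 t,r [ 1.266 75.021]
37.14 [565.6 307.5 131.6] gap 0.232 F [2.3 3.6 6. ] grip 60.5 t,r [ 0.369 74.317]
38.09 [565.3 306.6 131. ] gap 0.999 F [-0.4  0.2  0. ] grip 0.0 t,r [ 0.36  75.008]
39.58 [469.8 270.2 328.2] gap 1.001 F [-0.2  0.7 -1.9] grip 0.0 t,r [  0.445 176.796]
```

View pics/w7c.png

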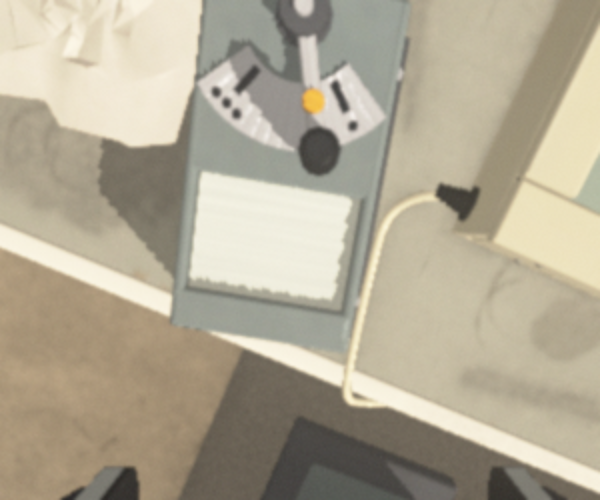

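The lever covers the two-dot notch (knob crop (319,150)), and the shutter is closed.

```bash
python3 -c "
from rig import bot
print(bot.hand_in())"
```

```text
the job is handed in; nothing more can be done
None
```

Both packets are in the magazine, the lever is in the feed notch with the shutter closed, and the job was handed in at about 40 s; the hand-in gave no verdict.

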